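# Angle the batten past the post into its bay

### The arm

A 6-joint arm with a two-finger parallel gripper is mounted at the origin on the work surface. World frame = base frame: x ahead of the robot, y to its left, z up, the work surface at z = 0. Lengths are in mm, angles in rad, forces in N, time in s.
With the tool pointing down it reaches from about 275 to 825 mm from the base axis. Payload 4.9 kg.
Tool frame: the origin (TCP) lies at the very end of the fingers, on their centre line; the grasp point (between the pads) lies 19 mm behind it; z points along the fingers, y is the line along which they close (so a half turn about z gives the same grasp; the last joint's range is limited). The gripper opens to 85 mm and grips with 20 to 120 N. Pads are 22 mm wide; open, the fingers measure 114 mm over their backs; the gripper's body (76 mm by 85 mm) begins 54 mm behind the grasp point. The pads swing forward as they close: fully open they stand 13 mm farther back than shut.
Start: joints at [-1.465, 0.326, -0.193, 1.052, 0, 1.437], TCP at [130.641, -534.277, 193.481] pointing down, gripper open.
Joint ranges: [-2.65, 2.65], [-0.97, 1.79], [-1.3, 1.35], [-1.93, 2.1], [-1.47, 1.37], [-3.14, 3.14]. Speed limits (rad/s): [2.57, 2.57, 3.14, 3.14, 3.14, 3.14].

### API

Orientations are given as [roll, pitch, yaw] about the fixed x, y, z axes, in that order (R = Rz(yaw) Ry(pitch) Rx(roll)).
In Python, from bench import bot, imaging, ticket gives the robot as it stands (bot), with the cameras (imaging) and the job (ticket). Calls block until the motion is done:
- bot.move_ptp(position, orientation): joint-space move of the TCP to a pose.
- bot.movel(position, rot=None, max_speed=150, threshold=None): straight line of the TCP; rot=None keeps the orientation; max_speed is the mean speed in mm/s. With threshold (N) it stops when the force on the tool has changed by that much, and returns True; else False.
- bot.move_j(angles): joint-space move.
- bot.grip(opening, effort=None): opening from 0.0 (shut) to 1.0 (fully open); effort is the grip in N (None keeps the last); returns when the fingers have stopped.
- bot.dwell(seconds).
- bot.solve_ik(position, orientation): joint angles nearest the present ones, or None.
- bot.get_state(): the state.
- imaging.capture(name): name is "scene" or "side" or "wrist"; returns the picture (480x640x3 uint8, blue, green, red); there is no depth.
- imaging.camera_model(name): a dict with "K" (3x3 intrinsics, pixels), "position" and "rotation" of the camera in the world. Camera axes: x right, y up, looking along -z (the intrinsics and any distortion apply to the point x, -y, -z); pixel columns grow to the right and rows downward; lengths in mm; the calibration is good to about 2 mm. A picture is of the moment at which its call begins: read the wrist's pose just before it. camera_model takes no time and is no camera call; for the wrist camera it gives the pose at the moment of the call.
A pose or a line that the arm cannot do raises bot.IKError and nothing moves.
- ticket.sign_off(): hands the job in; it is judged then, once.
The state is a dict: "t": time; "qpos": joint angles; "joint_velocities": joint speeds; "effort": joint torques, N m; "tcp_pos": TCP position; "orientation": TCP orientation; "contact_force": force on the tool from outside, world axes, zero at the start; "wrist_torque": the same for the moment, N m; "opening": opening from 0.0 (shut) to 1.0 (fully open); "gripper_force": force on a finger pad.
Only numpy, scipy, OpenCV 4.12 (cv2) and the standard library are available. Lean on these libraries where they do the work, as an engineer would, in place of code of your own. Each camera call takes 0.05 s, during which the arm holds its last target. There are 200 camera calls.

### The job

Put the wooden batten away in its bay by pushing it along the bench with your fingertips: angle its blue end in behind the red post first, then push the plain end round, until the whole batten lies flat inside the bay with no part sticking out of the mouth. Do not pinch, pick up or tip the batten at any time, and leave the other things on the bench where they stand.

Things in the scene. Friction and masses are not known exactly. Their poses are not given: they have to be found in the camera images.
- batten: Loose pale-wood batten, 260 mm long (its own y), 28 mm wide (its own x), 22 mm tall, about 0.15 to 0.25 kg, lying flat on the bench in front of the bay; the last 45 mm at its +y end are painted blue. Origin: centre of its underside. Slides freely on the bench under a light push (a few newtons).
- batten_blue (a point): Centre of the batten's blue end face (130 mm along the batten's +y from its middle, 11 mm above its underside).
- batten_tail (a point): Centre of the batten's plain end face (130 mm along the batten's -y, 11 mm above its underside).
- bay: Fixed open-topped three-sided wooden bay on the bench, no floor of its own. Origin: middle of its mouth, at bench height; its +x points into the bay, its mouth faces -x, towards the robot. Inside 320 mm wide (y from -160 to +160 mm) and 85 mm deep (mouth at x = 0, back wall at x = 85 mm); walls 18 mm thick, 40 mm tall; the side walls end at the mouth line x = 0.
- post: Fixed upright red post, 24 mm diameter, 69 mm tall, with a steel cap, standing on the mouth line (bay x = 0) towards the bay's +y side, 88 to 100 mm from the middle of the mouth. The gap left between it and the bay's -y side wall is shorter than the batten. Origin: centre of its foot.
- jar: bystander: clear glaze jar with a yellow cap, 60 mm across, 65 mm tall; leave it where it stands. Origin: centre of its underside.
- ring: bystander: white plastic ring, 60 mm across, 28 mm tall; leave it where it stands. Origin: centre of its underside.
- pebble: bystander: grey pebble, 54 mm across, 26 mm tall; leave it where it stands. Origin: centre of its underside.
- cat: bystander: black glazed cat figure, 44 mm across, 62 mm tall; leave it where it stands. Origin: centre of its underside.
- dish: bystander: blue ceramic bowl, 90 mm across, 30 mm tall; leave it where it stands. Origin: centre of its underside.
- cup: bystander: terracotta cup, 70 mm across, 70 mm tall; leave it where it stands. Origin: centre of its underside.

How it is judged (in metres and radians):
On the way:
1. the blue end is in the bay behind the post while the plain end is still outside (x of batten_blue in the frame of bay above 0.01 m and y of batten_blue in the frame of bay above 0.08 m and x of batten_tail in the frame of bay below -0.005 m), for 0.1 s.
At the end, for the whole second after the job is handed in: The batten lies flat on the bench, at rest, wholly inside the bay: blue end behind the post (its end centre at least 20 mm in from the mouth line), plain end's centre at least 12 mm in from the mouth line at the other side, both between the bay's side walls (x of batten_blue in the frame of bay between 0.02 and 0.085 m and y of batten_blue in the frame of bay between 0.09 and 0.165 m and x of batten_tail in the frame of bay between 0.012 and 0.085 m and y of batten_tail in the frame of bay between -0.165 and -0.08 m and height (world z) of batten below 0.006 m and angle between batten's own z axis and vertical below 0.06 rad and linear speed of batten below 0.01 m/s); the robot touches nothing.
It fails at once if the batten is lifted off the bench (over 12 mm) or tipped (over 0.2 rad) (height (world z) of batten above 0.012 m or angle between batten's own z axis and vertical above 0.2 rad).
It fails at once if the batten is pinched: squeezed with the fingers on either side of it (contact force between the fingers and batten above 15 N and z of the grasp point in the frame of batten below 0.036 m and x of the grasp point in the frame of batten between -0.013 and 0.013 m and y of the grasp point in the frame of batten between -0.135 and 0.135 m).
It fails at once if a bystander is moved more than 20 mm or tipped over (distance of any of jar, ring, pebble, cat, dish, cup from where it was at the start of the episode above 0.02 m or angle between any of jar, ring, pebble, cat, dish, cup's own z axis and vertical above 0.4 rad).
It also fails if it takes over 64 s, if anything falls off the work surface, if the arm or the gripper's body presses on something with over 40 N, if the wrist force passes 120 N, or if a joint passes its speed limit or range.

## Working session

There is one attempt and no reset: what is moved stays moved. The work goes in short steps, each a Python script; the robot and the scene stay as the last script left them, time stands still between calls to the robot, and variables do not carry over. Pictures are saved under pics/ and viewed, at most 10 in all, crops included, and the job is handed in when it is done.

```bash
mkdir -p pics; ls
python3 - <<'E'
from bench import bot, imaging, ticket
import cv2
for n in("scene","side"):
    cv2.imwrite(f"pics/{n}0.png",imaging.capture(n)); m=imaging.camera_model(n); print(n,m)
print(bot.get_state())
E
```

```text
bench.py
pics
scene {'K': array([[562.16641074,   0.        , 309.019802  ],
       [  0.        , 562.16641074, 233.41810479],
       [  0.        ,   0.        ,   1.        ]]), 'position': array([1306.33311723,  185.51776231, 1012.91676287]), 'rotation': array([ 0.68118416, -0.01576208,  1.8882636 ])}
side {'K': array([[520.33783143,   0.        , 317.65941572],
       [  0.        , 520.33783143, 244.76087369],
       [  0.        ,   0.        ,   1.        ]]), 'position': array([461.58656092, 964.28717314, 941.33099496]), 'rotation': array([ 0.85316811, -0.00815926, -3.03423802])}
{'t': 0.1, 'qpos': array([-1.46519872e+00,  3.26874251e-01, -1.93427555e-01,  1.05198731e+00,
       -2.15545279e-05,  1.43661371e+00]), 'joint_velocities': array([ 0.00137057, -0.0014951 ,  0.00207565,  0.0008122 ,  0.00160612,
        0.00258667]), 'effort': array([ 4.71896074e-04, -4.44239581e+01,  2.63037926e+01,  7.96814536e-03,
       -1.13531848e-04,  7.94925992e-07]), 'tcp_pos': array([ 130.57463399, -533.71797723,  192.79910513]), 'orientation': array([-3.14011040e+00, -1.78344543e-04,  2.39780113e-01]), 'contact_force': array([-0.7108063 ,  0.36766595, -0.16424013]), 'wrist_torque': array([-0.02238521,  0.00606786,  0.01587461]), 'gripper_force': 0.0, 'opening': 0.9982420785963823}
```

View pics/scene0.png

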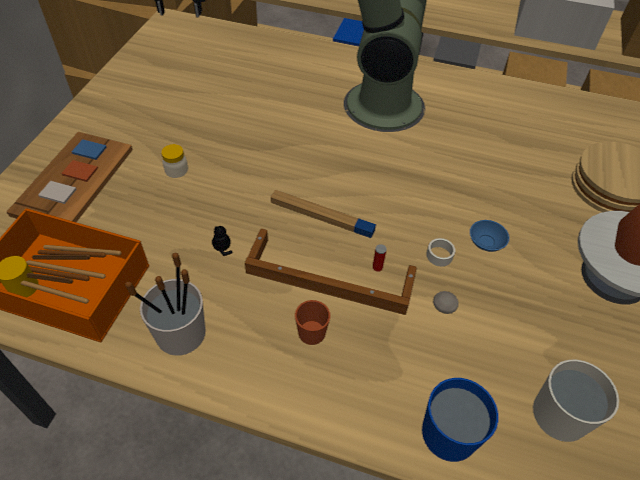

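View pics/side0.png

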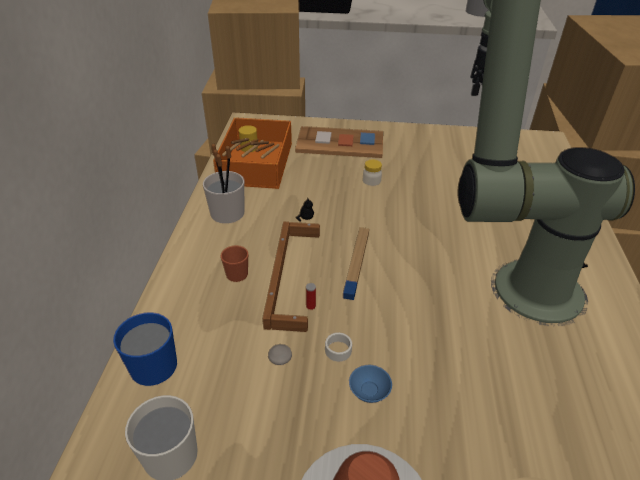

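The scene view shows the batten from (272,198) to its blue end at (375,230). The post is at (379,258), and the bay's mouth ends are at about (265,232) and (414,268). The ring at (441,252) and the cat at (221,240) stand nearby. Next I'll check the calibration and zoom in.

```bash
cat > h.py <<'E'
from bench import bot, imaging, ticket
import cv2, numpy as np
from scipy.spatial.transform import Rotation as Ro
def cam(n):
    m=imaging.camera_model(n); r=np.asarray(m["rotation"]); 
    R=r if r.shape==(3,3) else Ro.from_euler("xyz",r).as_matrix()
    return np.asarray(m["K"]),np.asarray(m["position"]),R
def proj(n,P,c=None):
    K,p,R=c or cam(n); q=(np.atleast_2d(P)-p)@R; q=q*[1,-1,-1]; u=q@K.T; return u[:,:2]/u[:,2:]
def ray(n,uv,z,c=None):
    K,p,R=c or cam(n); uv=np.atleast_2d(uv).astype(float)
    d=np.c_[uv,np.ones(len(uv))]@np.linalg.inv(K).T*[1,-1,-1]@R.T
    return p+d*((z-p[2])/d[:,2])[:,None]
E
python3 - <<'E'
from h import *
print(proj("scene",[[0,0,0]]),proj("side",[[0,0,0]]))
a=cv2.imread("pics/scene0.png")[170:350,200:467]; b=cv2.imread("pics/side0.png")[210:345,250:390]
cv2.imwrite("pics/z1.png",cv2.resize(a,None,fx=2.99,fy=3,interpolation=2))
cv2.imwrite("pics/z2.png",cv2.resize(b,None,fx=4,fy=4,interpolation=2))
for n in("scene","side"):
    hsv=cv2.cvtColor(cv2.imread(f"pics/{n}0.png"),cv2.COLOR_BGR2HSV)
    for nm,p in dict(scene=[("brown",(330,287)),("wood",(310,208)),("bench",(330,260)),("blue",(368,228)),("red",(378,263))],side=[("brown",(277,285)),("wood",(358,255)),("bench",(330,260)),("blue",(350,290)),("red",(311,298))])[n]: print(n,nm,hsv[p[1],p[0]])
E
```

```text
[[384.39579209 104.37712311]] [[538.42957881 290.40767573]]
scene brown [ 11 186  63]
scene wood [ 17 145 141]
scene bench [ 18 121 145]
scene blue [108 193  95]
scene red [  0 236  80]
side brown [ 12 156  75]
side wood [ 16 115 138]
side bench [ 18  97 140]
side blue [107 168  94]
side red [  1 211  92]
```

View pics/z1.png

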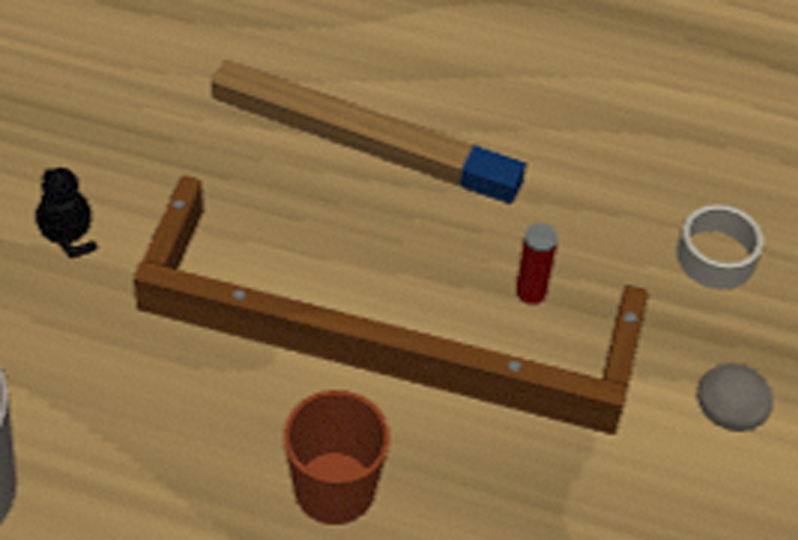

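View pics/z2.png

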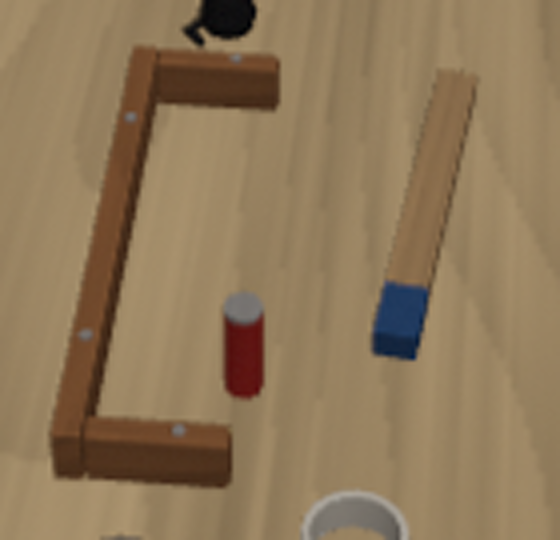

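The crops show clear corners: the bay's top edges, the batten's top face and the post cap. I'll cast these onto their known heights and check the sizes.

Run:
```python
from h import *
np.set_printoptions(precision=1,suppress=True)
A=lambda l:np.array(l)/[2.99,3]+[200,170]
B=lambda l:np.array(l)/4+[250,210]
print("bay top scene: -y tip out,in; back out -y; back out +y; +y tip in,out")
print(ray("scene",A([(181,178),(202,181),(137,270),(620,403),(626,287),(647,291)]),40))
print("bay side: -y tip in(bottom), out(top); back -y out; back +y out; +y tip in, out");print(ray("side",B([(279,89),(278,57),(135,48),(53,436),(230,427),(230,455)]),40)[:,:])
print("batten scene tail2, blue2");print(ray("scene",A([(226,60),(212,82),(525,163),(517,182)]),22))
print("batten side tail2 , blue2");print(ray("side",B([(440,70),(477,77),(374,334),(417,340)]),22))
print("post cap/foot");print(ray("scene",A([(541,236)]),69),ray("side",B([(243,307)]),69))
print("jar,cat,cup,ring,dish,pebble base approx");print(ray("scene",[(176,170),(221,246),(313,333),(441,258),(489,240),(446,302)],10))
```

```text
bay top scene: -y tip out,in; back out -y; back out +y; +y tip in,out
[[ 576.2 -152.4   40. ]
 [ 573.8 -136.6   40. ]
 [ 665.7 -151.3   40. ]
 [ 663.4  200.3   40. ]
 [ 566.9  184.4   40. ]
 [ 565.5  199.3   40. ]]
bay side: -y tip in(bottom), out(top); back -y out; back +y out; +y tip in, out
[[ 564.8 -115.1   40. ]
 [ 569.1 -149.3   40. ]
 [ 668.5 -147.6   40. ]
 [ 659.8  205.    40. ]
 [ 561.2  186.9   40. ]
 [ 558.7  207.4   40. ]]
batten scene tail2, blue2
[[ 436.1 -169.1   22. ]
 [ 462.3 -171.3   22. ]
 [ 462.9   86.3   22. ]
 [ 483.2   85.1   22. ]]
batten side tail2 , blue2
[[ 457.3 -170.5   22. ]
 [ 431.3 -165.8   22. ]
 [ 485.4   87.9   22. ]
 [ 459.2   89.9   22. ]]
post cap/foot
[[564.8 118.1  69. ]] [[561.6 119.9  69. ]]
jar,cat,cup,ring,dish,pebble base approx
[[ 442.4 -433.9   10. ]
 [ 627.7 -229.2   10. ]
 [ 771.    34.7   10. ]
 [ 500.5  247.    10. ]
 [ 413.7  342.7   10. ]
 [ 611.8  276.7   10. ]]
```

Everything agrees with the given sizes. The bay's mouth middle is at about (564, 26) with yaw about 0.014, and the post is at bay y of about 93. The batten runs from its tail at (447,-169) to its blue end at (472,88), 258 mm long. Next I'll write an automatic batten tracker and do the first stable two-fingertip side push.

```bash
cat >> h.py <<'E'
np.set_printoptions(precision=3,suppress=True)
YAW=0.014; O=np.array([564.,26.])
Rb=np.array([[np.cos(YAW),-np.sin(YAW)],[np.sin(YAW),np.cos(YAW)]])
b2w=lambda p:O+Rb@np.asarray(p,float)
w2b=lambda p:Rb.T@(np.asarray(p,float)[:2]-O)
def track(n,img=None):
    """batten from blue blob + wood-coloured blob touching it, in bay frame: blue-end centre, tail centre"""
    img=imaging.capture(n) if img is None else img
    h=cv2.cvtColor(img,cv2.COLOR_BGR2HSV); c=cam(n)
    bl=cv2.inRange(h,(100,110,40),(115,255,255)); 
    w=cv2.inRange(cv2.GaussianBlur(h,(3,3),0),(13,130 if n=="scene" else 108,60),(17,220,255))
    w=cv2.morphologyEx(w|bl,cv2.MORPH_OPEN,np.ones((3,3)))
    roi=np.zeros_like(w); a=proj(n,[[400,-240,0],[400,210,0],[665,210,0],[665,-240,0]],c)
    cv2.fillPoly(roi,[a.astype(np.int32)],255); bl&=roi; w&=roi
    k,l,s,ce=cv2.connectedComponentsWithStats(bl); i=1+np.argmax(s[1:,4])
    kw,lw,sw,cw=cv2.connectedComponentsWithStats(w); j=np.bincount(lw[l==i]).argmax()
    ys,xs=np.nonzero(lw==j); P=ray(n,np.c_[xs,ys],14,c)[:,:2]
    (ctr,sz,ang)=cv2.minAreaRect(P.astype(np.float32))
    bx=ray(n,[ce[i]],14,c)[0,:2]
    q=cv2.boxPoints((ctr,sz,ang)); e=[(q[i]+q[(i+1)%4])/2 for i in range(4)]
    e=sorted(e,key=lambda v:np.linalg.norm(v-bx)); blue=e[0]; tail=max(e,key=lambda v:np.linalg.norm(v-blue))
    return w2b(blue),w2b(tail),sorted(sz),w2b(bx)
def pose(b,t):
    d=(b-t)/np.linalg.norm(b-t); return (b+t)/2,np.arctan2(d[0],d[1])
def tool(p,th,z,sp=120,thr=None):
    "TCP to bay-frame p, tool y along a batten of tilt th"
    w=b2w(p); return bot.movel([*w,z],[np.pi,0,YAW-th],max_speed=sp,threshold=thr)
E
python3 - <<'E'
from h import *
for n in("scene","side"): print(n,*track(n,cv2.imread(f"pics/{n}0.png")))
print(w2b([447,-169]),w2b([472.5,88]))
E
```

```text
scene [-69.35   36.032] [-109.88    40.077] [40.73141098022461, 43.9918327331543] [-89.396  38.12 ]
side [-105.031   42.414] [-94.807  11.922] [26.58890151977539, 58.568885803222656] [-92.155  41.438]
[-119.718 -193.343] [-90.623  63.275]
```

Run:
```python
from h import *
t,b=np.array([447,-169.]),np.array([472.5,88]); d=(b-t)/258; nn=np.array([d[1],-d[0]])
for n in("scene","side"):
    im=cv2.imread(f"pics/{n}0.png"); h=cv2.cvtColor(im,cv2.COLOR_BGR2HSV)
    for off,lab in((0,"top"),(21,"front+x"),(-40,"bench-x"),(50,"bench+x")):
        P=[[*(t+d*s+nn*off),22 if off==0 else (10 if off==21 else 0)] for s in range(10,200,5)]
        if off==21: P=[[p[0]-nn[0]*7,p[1]-nn[1]*7,10] for p in P]
        u=proj(n,P).round().astype(int); v=h[u[:,1],u[:,0]].astype(int)
        print(n,lab,"min",np.percentile(v,10,axis=0),"max",np.percentile(v,90,axis=0))
```

```text
scene top min [ 16. 138. 126.] max [ 18.  146.3 136. ]
scene front+x min [ 15.  138.4  75. ] max [ 18. 155.  82.]
scene bench-x min [ 18.  115.  147.7] max [ 19.  123.  157.6]
scene bench+x min [ 18.  116.4 146. ] max [ 19.3 122.  155. ]
side top min [ 16. 114. 132.] max [ 16. 117. 138.]
side front+x min [ 16.  107.7 126. ] max [ 17. 114. 142.]
side bench-x min [ 18.  92. 150.] max [ 18.  94. 158.]
side bench+x min [ 18.  92. 149.] max [ 19.  94. 155.]
```

Run:
```python
s=open('h.py').read()
s=s.replace('(13,130 if n=="scene" else 108,60),(17,220,255))','(14,130 if n=="scene" else 103,60),(19,220,255))')
s=s.replace('w=cv2.morphologyEx(w|bl,cv2.MORPH_OPEN,np.ones((3,3)))','w=cv2.morphologyEx(w|bl,cv2.MORPH_CLOSE,np.ones((5,5)))')
open('h.py','w').write(s)
from h import *
for n in("scene","side"): print(n,*track(n,cv2.imread(f"pics/{n}0.png")))
```

```text
scene [-85.939  59.953] [-118.182 -201.163] [44.41399002075195, 263.099365234375] [-89.396  38.12 ]
side [-88.538  70.295] [-121.828 -206.837] [31.39229965209961, 279.12420654296875] [-92.155  41.438]
```

The tracker works, with tilt about 0.12 and the blue centroid consistent in both views. Now stage A: push the long side with two parted fingertips, turning to a tilt of 0.4.

```bash
cat >> h.py <<'E'
def est():
    r=[]
    for n in("scene","side"):
        try:
            b,t,sz,bc=track(n); c,th=pose(b,t); d=np.array([np.sin(th),np.cos(th)])
            r.append((*(bc-107.5*d),th)); print(n,np.array(r[-1]),"size",np.array(sz),"blue",bc+22.5*d,"tail",bc-237.5*d)
        except Exception as e: print(n,e)
    return np.array(r)
def off(c,th,s,back):
    d=np.array([np.sin(th),np.cos(th)]); n=np.array([np.cos(th),-np.sin(th)]); return np.asarray(c)+s*d-back*n
E
python3 - <<'E'
from h import *
bot.grip(0.6,20)
c0,t0=np.array([-104,-66.]),.115
c1,t1=np.array([-17,-80.]),.42
p=off(c0,t0,5,50)
bot.move_ptp([*b2w(p),120],[np.pi,0,YAW-t0])
tool(p,t0,4); print(bot.get_state()["tcp_pos"],bot.get_state()["contact_force"])
for f in (0,.25,.5,.75,1):
    c=c0+f*(c1-c0); t=t0+f*(t1-t0)
    tool(off(c,t,5,25),t,4,60); s=bot.get_state(); print(f,s["t"],s["tcp_pos"],s["contact_force"])
cv2.imwrite("pics/a.png",imaging.capture("scene")); est()
E
```

```text
[412.256 -31.646   4.447] [-0.429 -0.203  0.324]
0 4.3 [436.562 -33.894   3.888] [ 0.017  0.107 -0.474]
0.25 4.825 [458.405 -35.186   3.829] [-0.225 -0.286  0.758]Traceback (most recent call last):
  File "<stdin>", line 10, in <module>
  File "h.py", line 40, in tool
    w=b2w(p); return bot.movel([*w,z],[np.pi,0,YAW-th],max_speed=sp,threshold=thr)
                     ~~~~~~~~~^^^^^^^^^^^^^^^^^^^^^^^^^^^^^^^^^^^^^^^^^^^^^^^^^^^^
host.IKError: the arm cannot follow that straight line within its joint ranges
```

Run:
```python
from h import *
print(bot.get_state()["qpos"])
for w in ([500,-40],[545,-50],[480,-190]):
  for y in (-.1,-.2,-.3,-.4,-.5,-.6,np.pi-.4):
    q=bot.solve_ik([*w,4],[np.pi,0,y]); print(w,round(y,2),None if q is None else np.array(q))
est()
```

```text
[-0.237  0.398 -0.663  0.511 -0.     3.081]
[500, -40] -0.1 [-0.227  0.456 -0.557  0.558  0.     3.014]
[500, -40] -0.2 [-0.227  0.456 -0.557  0.558  0.     3.114]
[500, -40] -0.3 [-0.227  0.456 -0.557  0.558  0.    -3.069]
[500, -40] -0.4 [-0.227  0.456 -0.557  0.558  0.    -2.969]
[500, -40] -0.5 [-0.227  0.456 -0.557  0.558  0.    -2.869]
[500, -40] -0.6 [-0.227  0.456 -0.557  0.558  0.    -2.769]
[500, -40] 2.74 [-0.227  0.456 -0.557  0.558  0.     0.173]
[545, -50] -0.1 [-0.226  0.521 -0.436  0.614  0.     3.015]
[545, -50] -0.2 [-0.226  0.521 -0.436  0.614  0.     3.115]
[545, -50] -0.3 [-0.226  0.521 -0.436  0.614  0.    -3.068]
[545, -50] -0.4 [-0.226  0.521 -0.436  0.614  0.    -2.968]
[545, -50] -0.5 [-0.226  0.521 -0.436  0.614  0.    -2.868]
[545, -50] -0.6 [-0.226  0.521 -0.436  0.614  0.    -2.768]
[545, -50] 2.74 [-0.226  0.521 -0.436  0.614  0.     0.174]
[480, -190] -0.1 [-0.52   0.477 -0.519  0.575  0.     2.722]
[480, -190] -0.2 [-0.52   0.477 -0.519  0.575  0.     2.822]
[480, -190] -0.3 [-0.52   0.477 -0.519  0.575  0.     2.922]
[480, -190] -0.4 [-0.52   0.477 -0.519  0.575  0.     3.022]
[480, -190] -0.5 [-0.52   0.477 -0.519  0.575  0.     3.122]
[480, -190] -0.6 [-0.52   0.477 -0.519  0.575  0.    -3.062]
[480, -190] 2.74 [-0.52   0.477 -0.519  0.575  0.    -0.12 ]
scene [-102.751  -68.384    0.124] size [ 44.201 263.025] blue [-86.692  60.621] tail [-118.81  -197.388]
side [-105.867  -65.184    0.128] size [ 30.391 200.307] blue [-89.286  63.754] tail [-122.449 -194.122]
```

Run:
```python
from h import *
cv2.imwrite("pics/a.png",np.vstack([cv2.resize(imaging.capture("scene")[130:280,230:430],(800,300*1),interpolation=2),cv2.resize(imaging.capture("side")[200:320,280:440],(800,300),interpolation=2)])); s=bot.get_state();print(s["contact_force"],s["opening"])
```

```text
[-0.083 -0.134  0.104] 0.6005514090582103
```

View pics/a.png

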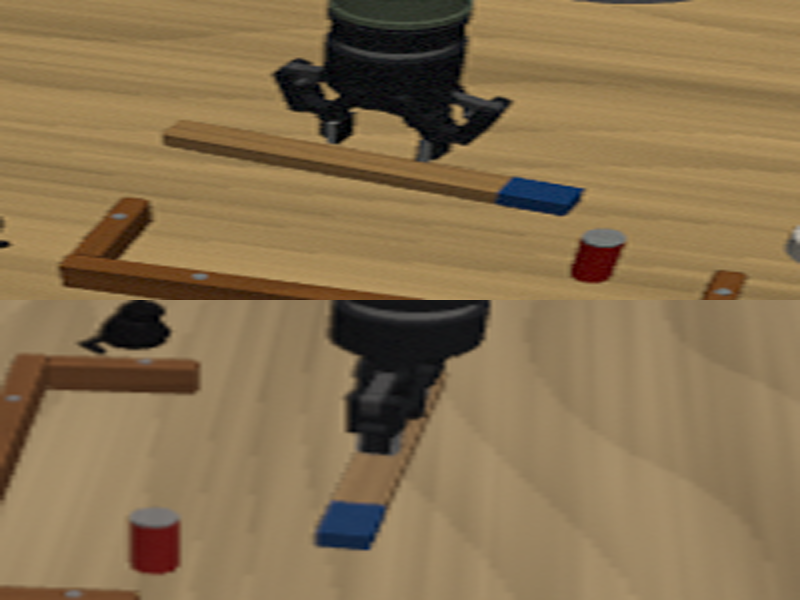

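Run:
```python
from h import *
def tri(a,b):
    A=[];p=[]
    M=0;v=0
    for n,uv in(("scene",a),("side",b)):
        K,c,R=cam(n); d=ray(n,[uv],0)[0]-c; d/=np.linalg.norm(d); P=np.eye(3)-np.outer(d,d); M=M+P; v=v+P@c
    return np.linalg.solve(M,v)
print(tri((337.5,209),(356,260)))
print(bot.get_state()["orientation"],bot.get_state()["tcp_pos"])
for y in(-5,-65): print(proj("scene",[[458,y-4,4],[458,y-4,16],[458,y,26]]).ravel(),proj("side",[[458,y,4],[458,y,16],[458,y,26]]).ravel())
```

```text
[462.968  -7.399  44.73 ]
[-3.142  0.001 -0.177] [458.382 -35.198   3.93 ]
[336.109 217.697 336.381 214.371 338.253 211.983] [356.325 273.171 356.592 269.815 356.816 266.988]
[312.    211.493 312.101 208.151 313.802 205.743] [357.482 257.556 357.747 254.22  357.97  251.41 ]
```

The fingertips appear to be passing over the batten: it hasn't moved and there's no contact force. I'll back off and feel for the bench with the fingers shut and parted, to find the true tip height.

```bash
sed -i 's/YAW-th\]/np.pi+YAW-th]/' h.py
python3 - <<'E'
from h import *
p=bot.get_state()["tcp_pos"]
bot.movel([p[0],p[1],60]); bot.move_ptp([394,-40,60],[np.pi,0,np.pi+YAW-.12])
for o in(0.6,0.0):
    bot.grip(o); bot.movel([394,-40,12]); bot.dwell(.2)
    r=bot.movel([394,-40,-16],max_speed=12,threshold=4); s=bot.get_state(); print(o,r,s["tcp_pos"],s["contact_force"],s["t"],s["opening"])
    if o==0: cv2.imwrite("pics/b.png",cv2.resize(imaging.capture("side")[180:330,300:460],(800,600)))
    bot.movel([394,-40,25])
E
```

```text
0.6 False [394.039 -40.018 -15.961] [-0.155 -0.268  0.588] 11.6667 0.6019230719060907
0.0 False [394.051 -40.025 -15.953] [-0.345 -0.185  0.518] 15.5667 0.00038264106856132656
```

View pics/b.png

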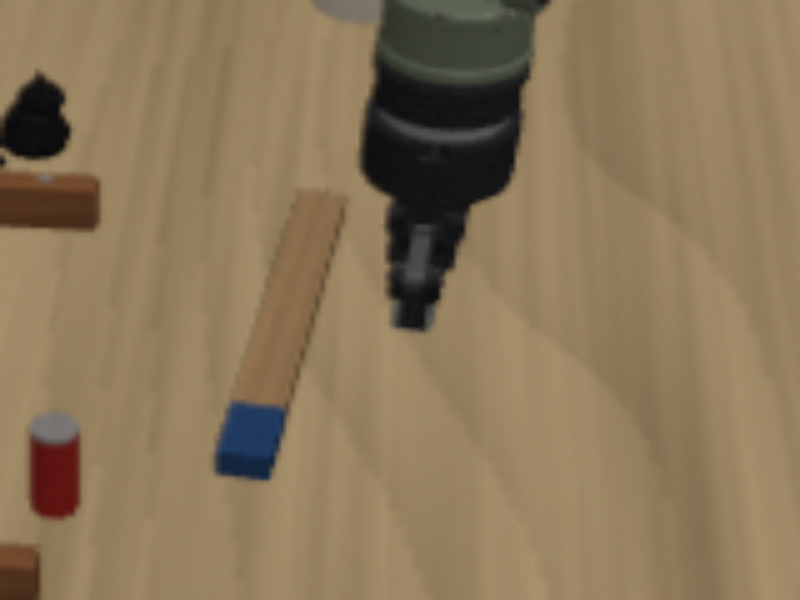

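Run:
```python
from h import *
print(proj("side",[[394,-40,z] for z in(-16,0,10,20,30)]).round(1))
bot.movel([394,-40,-10]); bot.dwell(.2)
for o in (0.0,0.6):
    bot.grip(o); r=bot.movel([394,-40,-60],max_speed=20,threshold=4); s=bot.get_state(); print(o,r,s["tcp_pos"],s["contact_force"],s["t"])
    bot.movel([394,-40,s["tcp_pos"][2]+25])
```

```text
[[380.7 271.4]
 [381.3 267. ]
 [381.6 264.2]
 [382.  261.4]
 [382.3 258.6]]
0.0 True [394.028 -40.023 -37.769] [-0.8    0.094  8.677] 18.2667
0.6 True [394.022 -40.013 -41.043] [-0.529  0.473  7.663] 20.525
```

The reported TCP lies about 37 mm beyond the real fingertips: the bench is felt at -37.8 shut and -41 at opening 0.6. I'll correct the height for this and do stage A.

Run:
```python
from h import *
c0,t0=np.array([-104,-66.]),.118
c1,t1=np.array([-17,-80.]),.42
tool(off(c0,t0,5,45),t0,-34)
for f in (.1,.55,1):
    c=c0+f*(c1-c0); t=t0+f*(t1-t0)
    tool(off(c,t,5,25),t,-34,70); s=bot.get_state(); print(f,s["t"],s["tcp_pos"],s["contact_force"])
tool(off(c,t,5,40),t,-34,120); est()
```

```text
0.1 21.8083 [445.489 -34.485 -33.978] [ 0.079 -0.275 -0.442]
0.55 22.5417 [485.696 -36.899 -34.069] [0.79  0.261 0.059]
1 23.275 [526.709 -39.69  -34.074] [-0.908 -0.162  0.215]
scene [-13.959 -83.123   0.422] size [ 39.087 266.913] blue [39.288 35.471] tail [ -67.206 -201.718]
side [ 22.08  125.033   3.096] size [ 51.456 198.442] blue [28.044 -4.831] tail [ 16.117 254.896]
```

Stage A worked: tilt 0.42, blue end at (39,35). Now stage B: with the fingers shut, push on the plain end face along the batten's axis.

Run:
```python
from h import *
c,t=np.array([-14,-83.]),.422
s=bot.get_state(); p=s["tcp_pos"]
bot.movel([p[0],p[1],5],max_speed=200); bot.grip(0)
tool(off(c,t,-175,0),t,5,250); tool(off(c,t,-175,0),t,-32,200)
tool(off(c,t,-150,0),t,-32,120); tool(off(c,t,-144.5+58,0),t,-32,70)
print(bot.get_state()["contact_force"],bot.get_state()["t"]); 
tool(off(c,t,-144.5+45,0),t,-32,120); est()
```

```text
[-0.409 -0.332 -0.294] 27.1833
scene [  6.821 166.6     2.722] size [170.235 367.424] blue [59.822 47.895] tail [-46.181 285.305]
side [ 19.266 -30.605   0.29 ] size [ 63.645 275.935] blue [56.434 93.968] tail [ -17.903 -155.179]
```

Run:
```python
from h import *
cv2.imwrite("pics/c.png",cv2.resize(imaging.capture("scene")[150:330,220:460],(800,600),interpolation=2))
```

```text
(no output)
```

View pics/c.png

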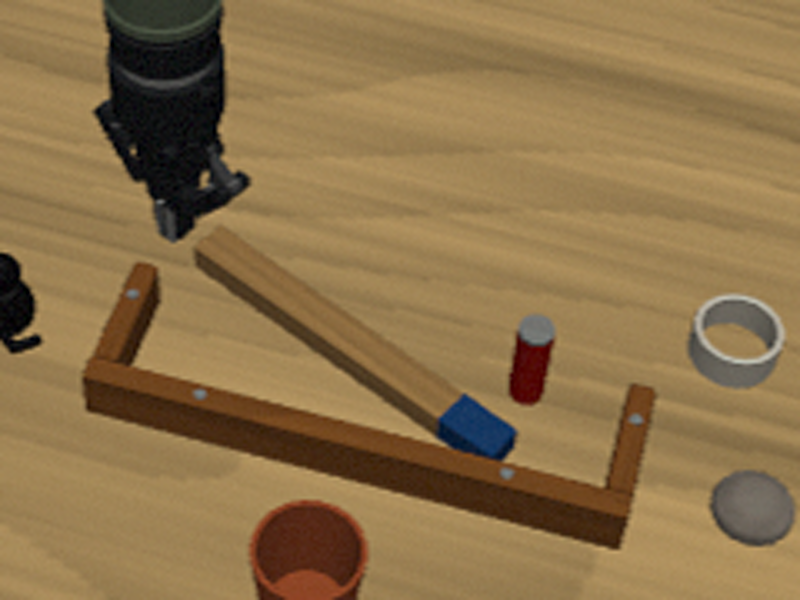

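The crop shows the tail's top corners at (222,227) and (196,250) and the blue tip at about (517,433). The blue end is already at the back wall beside the post.

Run:
```python
from h import *
P=ray("scene",np.array([(222,227),(196,250),(517,433),(502,449)])/3.3333+[220,150],22)
Q=[w2b(p) for p in P]; print(np.array(Q)); t=(Q[0]+Q[1])/2; print("tail",t, "theta from tail+left edge",np.arctan2(*(Q[2]-Q[0])))
```

```text
[[ -54.285 -139.13 ]
 [ -28.982 -149.401]
 [  51.079   95.963]
 [  66.014   89.678]]
tail [ -41.633 -144.265] theta from tail+left edge 0.42133968921070164
```

The milestone geometry is met: blue end at about (64,93), tail at about (-42,-144), tilt 0.42. Next I'll nudge the tail side round a little, using finger contact plus the blue centroid for the pose, then give a second end push.

```bash
cat >> h.py <<'E'
def blue():
    r=[]
    for n in("scene","side"):
        try: r.append(track(n)[3])
        except Exception as e: print(n,e)
    print("bc",np.array(r)); return np.mean(r,0)+[4.5,2.5]
def pose_from_contact(F,B):
    "centreline passes 25 mm (along n) from tool point F and through blue centre B"
    v=B-F; th=np.arctan2(v[0],v[1])-np.arcsin(25/np.linalg.norm(v)); d=np.array([np.sin(th),np.cos(th)]); return B-107.5*d,th
E
python3 - <<'E'
from h import *
t=.42; c=np.array([64,93])-130*np.array([np.sin(t),np.cos(t)])
p=off(c,t,60,0); t2=.25; c2=off(p,t2,-60,0)
s=bot.get_state()["tcp_pos"]; bot.movel([s[0],s[1],5],max_speed=200)
a=off(c,t,-80,50); tool(a,t,5,200); tool(a,t,-32,200)
tool(off(c,t,-80,27),t,-32,120); tool(off(c2,t2,-80,25),t2,-32,60)
F=w2b(bot.get_state()["tcp_pos"]); B=blue(); c,t=pose_from_contact(F,B)
print(F,B,"pose",c,t,"blue",off(c,t,130,0),"tail",off(c,t,-130,0),bot.get_state()["t"],"expected",c2,t2)
E
```

```text
bc [[48.965 69.334]
 [46.992 73.251]]
[ -24.207 -100.041] [52.478 73.792] pose [ 22.409 -29.417] 0.28349838547560824 blue [58.772 95.394] tail [ -13.954 -154.227] 29.9167 expected [ 20.613 -29.051] 0.25
```

Run:
```python
from h import *
c,t=np.array([22.4,-29.4]),.283
s=bot.get_state(); q=w2b(s["tcp_pos"]); tool(off(q,t,0,15),t,-32,150)
s=bot.get_state()["tcp_pos"]; bot.movel([s[0],s[1],5],max_speed=200)
a=off(c,t,-170,8); tool(a,t,5,200); tool(a,t,-32,200)
print(tool(off(c,t,-144.5+33,6),t,-32,60,15)); F=w2b(bot.get_state()["tcp_pos"]); print(F,bot.get_state()["contact_force"])
tool(off(c,t,-155,12),t,-32,150)
B=blue(); print(B,"exp",off(c,t,107.5+33,0),bot.get_state()["t"])
cv2.imwrite("pics/d.png",cv2.resize(imaging.capture("scene")[150:330,220:460],(800,600),interpolation=2))
```

```text
False
[ -14.679 -134.466] [-0.044  0.583  0.125]
bc [[ 56.851 103.948]
 [ 61.809 106.989]]
[ 63.83  107.969] exp [ 61.633 105.511] 33.1333
```

View pics/d.png

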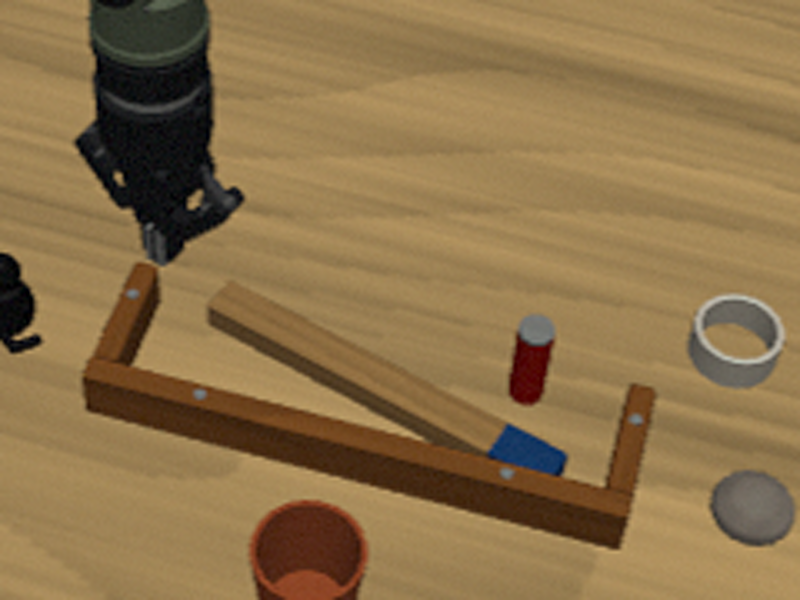

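The tail's top corners at (232,282) and (209,312) are clear of the -y wall tip, and the blue end is behind the post. Final stage: push the plain end round.

Run:
```python
from h import *
c,t=np.array([32,2.5]),.285
s=bot.get_state()["tcp_pos"]; bot.movel([s[0],s[1],5],max_speed=200)
a=off(c,t,-90,50); tool(a,t,5,200); tool(a,t,-32,200)
tool(off(c,t,-90,28),t,-32,120); tool([22,-87],0,-32,60,20)
F=w2b(bot.get_state()["tcp_pos"]); print(F,bot.get_state()["contact_force"],bot.get_state()["t"])
B=blue(); c,t=pose_from_contact(F,B); print("pose",c,t,"blue",off(c,t,130,0),"tail",off(c,t,-130,0))
tool([0,-87],0,-32,100); s=bot.get_state()["tcp_pos"]; bot.movel([s[0],s[1],60],max_speed=200); bot.movel([s[0]-150,s[1],100],max_speed=250)
cv2.imwrite("pics/e.png",cv2.resize(imaging.capture("scene")[150:330,220:460],(800,600),interpolation=2)); print(bot.get_state()["t"])
```

```text
[ 21.403 -86.776] [-0.367  0.271  0.053] 35.7333
bc [[ 53.389 107.63 ]
 [ 55.831 108.761]]
pose [52.235  3.416] 0.06399989208840534 blue [ 60.549 133.15 ] tail [  43.92  -126.318]
37.6333
```

View pics/e.png

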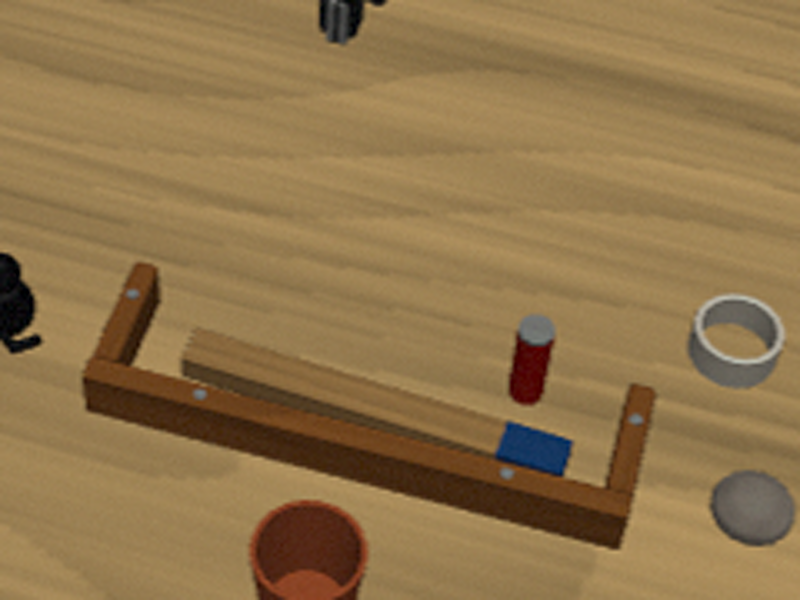

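The batten lies fully inside the bay, with the tail's top corners at (197,328) and (184,355) and the blue end at about (571,440). That puts the blue end at about (60,133) and the tail at about (44,-126) in the bay frame. The robot is clear, so I'm handing in.

```bash
python3 -c "
from bench import bot, imaging, ticket
bot.dwell(.3); print(ticket.sign_off())"
```

```text
the job is handed in; nothing more can be done
None
```

I pushed the batten fully into the bay, blue end first behind the post, with all contact through the fingertips, and handed the job in at about 38 s; no verdict came back, but by my last measurement it lies inside every limit, and I saw no bystander moved in the final picture, which does not show the jar or dish.

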